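Load and cap two centrifuge buckets by colour

TASK

Get the two centrifuge buckets ready for the next run: into each bucket put the tube adapter of its own colour, stem up and right down on the bucket's floor, and then the domed cap of the same colour over it, fully down and level on the rim. Lower each piece into place rather than dropping it, let go of everything, and do not shift or knock over the bottle, the specimen pot or the power box.

Things in the scene. Friction and masses are not known exactly. Their poses are not given: they have to be found in the camera images.
- red_bucket: red centrifuge bucket, fixed: upright open aluminium cup, outer diameter 64, inner 56, with a red collar at its rim (top 15 mm), in a red holder disc of diameter 88, 10 high. Two small pins stick out at +-y to 40 from the axis, 45 above the bench, clear of the cap. Origin: centre of the underside, on the bench; z up. Inner floor at z = 15, rim at z = 75.
- red_adapter: red tube adapter, loose, about 0.12 kg: solid drum, diameter 48, 45 high, four dark bores in its top; from its middle an aluminium lifting stem, diameter 16, rises to z = 92. Origin: centre of the underside, z up the stem; starts upright on the bench. Fits a bucket with 4 mm play all round; seated, its origin is 15 above the bucket's and 32 mm of stem stand above the rim.
- red_cap: red domed cap, loose, about 0.11 kg, hollow, open below: skirt diameter 80 up to z = 17; dome diameter 64 up to z = 59; black knob diameter 24, z = 59 to 89. Origin: centre of lower edge, z up; starts knob up on the bench. Skirt (inner diameter 72) goes over a bucket's rim, 4 mm play all round, till a ledge at z = 12 meets the rim: origin 63 above the bucket's. Clears the stem.
- blue_bucket: blue centrifuge bucket, fixed: upright open aluminium cup, outer diameter 64, inner 56, with a blue collar at its rim (top 15 mm), in a blue holder disc of diameter 88, 10 high. Two small pins stick out at +-y to 40 from the axis, 45 above the bench, clear of the cap. Origin: centre of the underside, on the bench; z up. Inner floor at z = 15, rim at z = 75.
- blue_adapter: blue tube adapter, loose, about 0.12 kg: solid drum, diameter 48, 45 high, four dark bores in its top; from its middle an aluminium lifting stem, diameter 16, rises to z = 92. Origin: centre of the underside, z up the stem; starts upright on the bench. Fits a bucket with 4 mm play all round; seated, its origin is 15 above the bucket's and 32 mm of stem stand above the rim.
- blue_cap: blue domed cap, loose, about 0.11 kg, hollow, open below: skirt diameter 80 up to z = 17; dome diameter 64 up to z = 59; black knob diameter 24, z = 59 to 89. Origin: centre of lower edge, z up; starts knob up on the bench. Skirt (inner diameter 72) goes over a bucket's rim, 4 mm play all round, till a ledge at z = 12 meets the rim: origin 63 above the bucket's. Clears the stem.
- reagent_bottle: bystander: amber reagent bottle with a white cap, loose, diameter 52, height 100. Origin: centre of the underside.
- specimen_pot: bystander: white specimen pot with a yellow lid, loose, diameter 48, height 55. Origin: centre of the underside.
- power_box: bystander: white mains extension box with two sockets, loose, 0.7 kg, 85 x 115 x 36 high. Origin: centre of the underside.
There are look-alikes about, which are no part of the job. Leave any pink, turquoise or yellow look-alike of the red_adapter alone.

How it is judged (in metres and radians):
At the end, for the whole second after the job is handed in: In the bucket of its colour each adapter stands on the floor and each cap sits on the rim: within 8 mm of the bucket's axis, within 4 mm of seated height (origins 15 and 63 mm above the bucket's), upright within 0.08 rad; all four released and at rest (horizontal distance between each of red_adapter, red_cap and red_bucket below 0.008 m and z of red_adapter in the frame of red_bucket between 0.011 and 0.019 m and angle between each of red_adapter, red_cap, blue_adapter, blue_cap's own z axis and vertical below 0.08 rad and linear speed of each of red_adapter, red_cap, blue_adapter, blue_cap below 0.02 m/s and contact force between the fingers and red_adapter below 0.1 N and z of red_cap in the frame of red_bucket between 0.059 and 0.067 m and contact force between the fingers and red_cap below 0.1 N and horizontal distance between each of blue_adapter, blue_cap and blue_bucket below 0.008 m and z of blue_adapter in the frame of blue_bucket between 0.011 and 0.019 m and contact force between the fingers and blue_adapter below 0.1 N and z of blue_cap in the frame of blue_bucket between 0.059 and 0.067 m and contact force between the fingers and blue_cap below 0.1 N); the robot touches nothing.
It fails at once if an adapter or cap is dropped (falls free of the fingers at over 0.8 m/s, about 33 mm of fall) ((linear speed of red_adapter above 0.8 m/s and contact force between the fingers and red_adapter below 0.1 N) or (linear speed of red_cap above 0.8 m/s and contact force between the fingers and red_cap below 0.1 N) or (linear speed of blue_adapter above 0.8 m/s and contact force between the fingers and blue_adapter below 0.1 N) or (linear speed of blue_cap above 0.8 m/s and contact force between the fingers and blue_cap below 0.1 N)).
It fails at once if the reagent bottle is shifted by more than 25 mm or tipped over (distance of reagent_bottle from where it was at the start of the episode above 0.025 m or angle between reagent_bottle's own z axis and vertical above 0.35 rad).
It fails at once if the specimen pot is shifted by more than 25 mm or tipped over (distance of specimen_pot from where it was at the start of the episode above 0.025 m or angle between specimen_pot's own z axis and vertical above 0.35 rad).
It fails at once if the power box is shifted by more than 25 mm or tipped over (distance of power_box from where it was at the start of the episode above 0.025 m or angle between power_box's own z axis and vertical above 0.35 rad).
It also fails if it takes over 128 s, if anything falls off the work surface, if the arm or the gripper's body presses on something with over 40 N, if the wrist force passes 120 N, or if a joint passes its speed limit or range.

ROBOT

A 7-joint arm with a two-finger parallel gripper is mounted at the origin on the work surface. World frame = base frame: x ahead of the robot, y to its left, z up, the work surface at z = 0. Lengths are in mm, angles in rad, forces in N, time in s.
With the tool pointing down it reaches from about 400 to 850 mm from the base axis. Payload 6.9 kg.
Tool frame: the origin (TCP) lies at the very end of the fingers, on their centre line; the grasp point (between the pads) lies 19 mm behind it; z points along the fingers, y is the line along which they close (so a half turn about z gives the same grasp; the last joint's range is limited). The gripper opens to 85 mm and grips with 20 to 120 N. Pads are 22 mm wide; open, the fingers measure 114 mm over their backs; the gripper's body (76 mm by 85 mm) begins 54 mm behind the grasp point. The pads swing forward as they close: fully open they stand 13 mm farther back than shut.
Start: joints at [1.319, 0.507, -0.238, 1.5, 0.126, 1.149, -0.155], TCP at [218.269, -585.637, 231.275] pointing down, gripper open.
Joint ranges: [-3.08, 3.08], [-0.24, 2.05], [-1.43, 1.35], [0, 2.5], [-1.52, 4.66], [0.17, 1.96], [-2.89, 2.89]. Speed limits (rad/s): [2.39, 2.39, 3.14, 3.14, 3.14, 3.14, 3.14].

INTERFACE

Orientations are given as a unit quaternion [w, x, y, z].
In Python, from rig import r, viewer gives the robot as it stands.
- The arm moves only by the shell command python3 -m creep 'ROWS' [OPENING]. ROWS is JSON, one flat list of numbers, 4 for each row, row after row: the shift along the world's x, y, z in cm, then the turn about the world's z in rad. In form: [x, y, z, turn, x, y, z, turn, ...]. A call has exactly 10 rows; each row shifts and turns the commanded pose from where the row before left it; what a row does not reach is not made up. A row lasts 1/8 s, in which the tool goes at most 62.5 mm and 10.7 degrees, less where a joint would pass 70% of its speed; a pose out of reach is approached as far as the arm can. A call with a gripper value outside its range is refused whole. OPENING is the opening, from 0 (shut) to 1 (fully open), set as the call begins (- or left out, the last holds). The fingers move at their own pace and stop on an object; the grip force is fixed at half the most. Time passes only in rows, so rows that do not move let the fingers close, or fill a call up. It gives the time, the measured TCP pose, the force, the opening and the grip force at its end, in the units of the state.
- r.get_obs(): the state, without advancing time (a new reading comes with each control period).
- viewer.camera(name): name is "scene" or "top"; returns (picture, depth): 480x640x3 uint8, red, green, blue; 480x640 float32, mm along the optical axis (not along the pixel's ray), 0 where there is no reading.
- viewer.camera_params(name): a dict with "mtx" (3x3 intrinsics, pixels), "k1" (the pictures are not rectified: a ray, as slopes to the right and down, at radius r is drawn at 1 + k1 r^2 times it, then the intrinsics apply), "origin" and "attitude" of the camera in the world. Camera axes: x right, y down, z forward; pixel columns grow to the right and rows downward; lengths in mm; the calibration is good to about 2 mm. A picture is of the moment at which its call begins. camera_params takes no time and is no camera call.
- r.job_done(): hands the job in; it is judged then, once.
The state is a dict: "clock": time; "joint_pos": joint angles; "qvel": joint speeds; "joint_efforts": joint torques, N m; "position": TCP position; "orientation": TCP orientation; "force": force on the tool from outside, world axes, zero at the start; "moment": the same for the moment, N m; "gripper_width": finger opening in mm; "gripper_force": force on a finger pad.
Only numpy, scipy, OpenCV 4.12 (cv2) and the standard library are available. Lean on these libraries where they do the work, as an engineer would, in place of code of your own. Each camera call takes 0.05 s, during which the arm holds its last target. There are 200 camera calls.

## Working session

There is one attempt and no reset: what is moved stays moved. The work goes in short steps, Python scripts to look and compute and a shell command to move; the robot and the scene stay as the last step left them, time stands still between calls to the robot, and variables do not carry over. Pictures are saved under pics/ and viewed, at most 14 in all, crops included, and the job is handed in when it is done.

```bash
ls; mkdir -p pics; python3 - <<'E'
from rig import r, viewer
import cv2,numpy as np
for n in("scene","top"):
    p,d=viewer.camera(n); cv2.imwrite(f"pics/{n}0.png",p[:,:,::-1]); np.savez(f"{n}0.npz",p=p,d=d)
    print(n,viewer.camera_params(n))
print(r.get_obs())
E
```

```text
pics
scene {'mtx': array([[441.33613432,   0.        , 317.10873157],
       [  0.        , 441.33613432, 239.47637751],
       [  0.        ,   0.        ,   1.        ]]), 'k1': 0.020587795753199984, 'origin': array([1102.23057653, -358.36189263,  902.81633691]), 'attitude': array([-0.27094012,  0.84627494,  0.43542127, -0.14428616])}
top {'mtx': array([[480.09401648,   0.        , 314.85105216],
       [  0.        , 480.09401648, 235.3722358 ],
       [  0.        ,   0.        ,   1.        ]]), 'k1': 0.007825283409039532, 'origin': array([ 433.80598917,   -7.24429188, 1113.1295291 ]), 'attitude': array([ 0.04920734, -0.70090349,  0.71004634, -0.04633725])}
{'clock': 0.1, 'joint_pos': array([ 1.31946644,  0.50829782, -0.23750136,  1.50097672,  0.12571354,
        1.14889914, -0.15482487]), 'qvel': array([-7.43110734e-04, -2.70041153e-03, -1.53067081e-05, -1.78360460e-03,
        2.10958269e-03, -1.07466025e-03, -6.79655363e-04]), 'joint_efforts': array([-4.60223673e-03, -6.21828532e+01, -2.19462857e+00, -2.50200588e+01,
        1.24657131e-02,  7.84947246e-03, -1.27028696e-05]), 'position': array([ 218.0813682 , -585.26868402,  230.5075696 ]), 'orientation': array([-7.79628141e-04,  9.84129498e-01,  1.77449985e-01, -1.63659584e-04]), 'force': array([ 0.18470384, -0.73347663, -0.56693773]), 'moment': array([ 0.03791862, -0.02694   ,  0.02754783]), 'gripper_force': 0.0, 'gripper_width': 85.08668223613817}
```

View pics/top0.png

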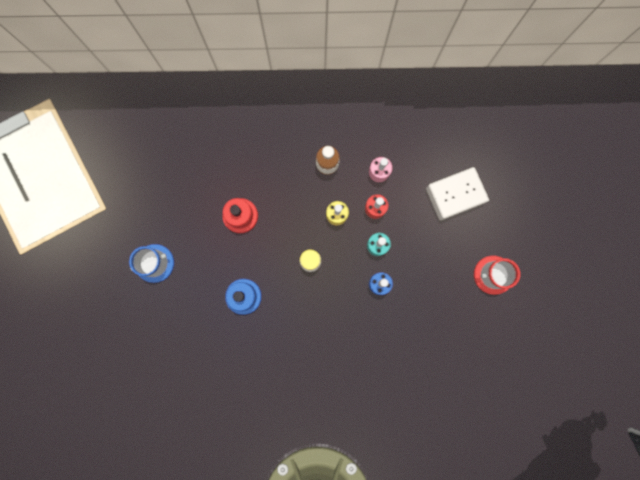

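View pics/scene0.png

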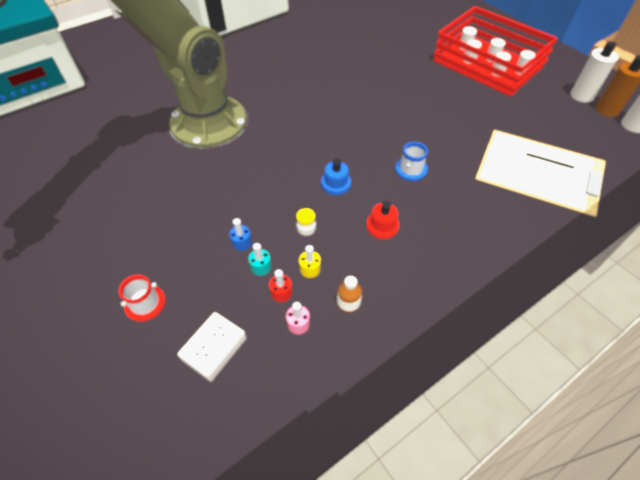

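Top view: red adapter (377,206), blue adapter (381,284), red cap (239,214), blue cap (242,296), blue bucket (153,263), red bucket (497,274), bottle (328,160), pot (310,261), power box (458,194). The scene view confirms these colours, with turquoise and pink standing next to the red adapter.

```bash
cat > h.py <<'E'
import numpy as np,cv2
from scipy.spatial.transform import Rotation as R
from rig import r, viewer
def cam(n):
    p=viewer.camera_params(n); q=p["attitude"]
    return p["mtx"],p["k1"],p["origin"],R.from_quat([q[1],q[2],q[3],q[0]]).as_matrix()
def rays(n,uv):
    K,k1,o,A=cam(n); uv=np.asarray(uv,float).reshape(-1,1,2)
    s=cv2.undistortPoints(uv,K,np.array([k1,0,0,0,0]),None,None,None)[:,0]
    return o,np.c_[s,np.ones(len(s))]@A.T
def onplane(n,uv,z):
    o,d=rays(n,uv); return o+d*((z-o[2])/d[:,2])[:,None]
def cloud(n,d):
    v,u=np.mgrid[:480,:640]; o,dr=rays(n,np.c_[u.ravel(),v.ravel()])
    P=o+dr*d.reshape(-1,1); P[d.ravel()<=0]=np.nan
    return P.reshape(480,640,3)
def circ(p):
    A=np.c_[2*p,np.ones(len(p))]; s=np.linalg.lstsq(A,(p**2).sum(1),rcond=None)[0]
    return s[0],s[1],np.sqrt(s[2]+s[0]**2+s[1]**2)
E
cat > m.py <<'E'
from h import *
obj=dict(ra=(377,206),ba=(381,284),ta=(379,244),ya=(338,213),pa=(381,169),rc=(239,216),bc=(243,297),rb=(497,274),bb=(153,263),bottle=(328,160),pot=(310,261),box=(458,194))
import sys
C={}
for n in("top","scene"):
    f=np.load(n+"0.npz"); C[n]=cloud(n,f["d"]),cv2.cvtColor(f["p"],cv2.COLOR_RGB2HSV)
t=C["top"][0]; print("bench z",[np.nanmedian(C[n][0][350:370,330:350,2]) for n in C])
for k,uv in obj.items():
    c0=onplane("top",[uv],50)[0,:2]
    for n in C:
        P,H=C[n]; q=P.reshape(-1,3); h=H.reshape(-1,3)
        m=(np.hypot(*(q[:,:2]-c0).T)<60 if k!="box" else np.hypot(*(q[:,:2]-c0).T)<80)&(q[:,2]>8)
        # keep the blob connected to the centre (colour saturated or bright)
        q=q[m]; out=[]
        for lo,hi in {"a":[(80,100),(38,50)],"c":[(82,96),(10,24)],"b":[(68,82)],"bottle":[(94,106)],"pot":[(49,61)],"box":[(30,42)]}[k if k in("bottle","pot","box") else k[1]]:
            s=q[(q[:,2]>lo)&(q[:,2]<hi)]
            if len(s)>3:
                mm=(s.min(0)+s.max(0))/2; out.append((lo,len(s),np.median(s,0).round(1).tolist(),mm[:2].round(1).tolist(),np.ptp(s,0)[:2].round(),np.round(circ(s[:,:2]),1)))
        print(k,n); [print("   ",*o) for o in out]
E
python3 m.py
```

```text
bench z [np.float64(0.3566277508953135), np.float64(0.28322241257501446)]
ra top
    80 49 [645.8, -143.5, 91.2] [646.1, -143.4] [14. 14.] [ 645.8 -143.7    6. ]
    38 285 [642.7, -140.8, 45.6] [646.9, -144.2] [47. 48.] [ 647.  -144.2   18.6]
ra scene
    80 55 [648.0, -144.6, 91.6] [646.6, -144.5] [16. 14.] [ 646.8 -144.2    6.2]
    38 269 [652.4, -148.7, 44.9] [646.1, -143.7] [47. 48.] [ 646.9 -144.3   18.3]
ba top
    80 46 [470.2, -146.9, 92.0] [470.1, -147.9] [15. 15.] [ 470.  -147.7    5.8]
    38 308 [468.9, -146.0, 45.3] [469.8, -148.0] [46. 47.] [ 470.4 -148.2   18.2]
ba scene
    80 49 [473.2, -148.7, 91.4] [470.5, -147.8] [16. 16.] [ 470.9 -148.1    6.2]
    38 219 [476.1, -152.1, 44.9] [470.6, -147.2] [47. 48.] [ 471.3 -148.1   18.2]
ta top
    80 48 [558.4, -145.4, 92.4] [558.3, -145.2] [15. 14.] [ 558.4 -145.6    5.8]
    38 295 [555.7, -143.7, 45.3] [559.2, -146.1] [48. 47.] [ 559.  -146.6   18.4]
ta scene
    80 51 [561.6, -146.9, 90.9] [559.2, -146.0] [17. 15.] [ 559.2 -146.     6.1]
    38 237 [564.9, -150.9, 45.1] [558.3, -145.9] [48. 47.] [ 559.6 -146.4   18.2]

[... 1489 characters left out ...]
bb top
    68 215 [522.2, 368.4, 74.2] [524.0, 368.5] [61. 65.] [524.4 367.6  29.8]
bb scene
    68 139 [525.1, 367.4, 73.3] [525.8, 367.1] [63. 64.] [524.8 368.1  29.6]
bottle top
    94 98 [755.0, -32.9, 100.4] [754.9, -33.9] [24. 24.] [755.1 -33.7   8.7]
bottle scene
    94 105 [756.8, -35.0, 100.2] [756.4, -34.0] [25. 23.] [756.3 -34.1   9.1]
pot top
    49 295 [525.0, 9.6, 55.3] [524.5, 8.7] [42. 42.] [524.4   8.9  15.3]
pot scene
    49 206 [526.2, 8.6, 55.1] [524.2, 9.3] [44. 43.] [525.1   8.9  15.8]
box top
    30 1847 [674.7, -332.3, 36.1] [674.8, -333.1] [116. 134.] [ 675.  -332.6   41.6]
box scene
    30 2156 [677.3, -335.7, 36.5] [674.3, -332.9] [116. 133.] [ 676.  -334.1   41. ]
```

```bash
python3 -m creep '[4,4,0,-0.036,4,4,0,-0.036,4,4,0,-0.036,4,4,0,-0.036,4,4,0,-0.036,4,4,0,-0.036,4,4,0,-0.036,4,4,0,-0.036,4,4,0,-0.036,4,4,0,-0.033]' 0.55; python3 -m creep '[1.4,2,0,0,1.4,2.15,0,0,0,0,-1,0,0,0,-2,0,0,0,-2,0,0,0,-1,0,0,0,0,0,0,0,0,0,0,0,0,0,0,0,0,0]' 0.55
```

```text
clock: 1.35
position: [619.1, -184.3, 230.9]
orientation: [-0.0, 1.0, -0.001, -0.0]
force: [1.6, 0.1, 0.4]
gripper_width: 46.7
gripper_force: 0.0
clock: 2.6
position: [646.5, -144.1, 171.8]
orientation: [0.0, 1.0, -0.0, 0.0]
force: [-0.2, -0.3, -0.4]
gripper_width: 47.3
gripper_force: 0.0
```

```bash
python3 -m creep '[0,0,-2,0,0,0,-2,0,0,0,-2,0,0,0,-2,0,0,0,-1.5,0,0,0,-0.8,0,0,0,-0.5,0,0,0,0,0,0,0,0,0,0,0,0,0]' && python3 -m creep '[0,0,0,0,0,0,0,0,0,0,0,0,0,0,0,0,0,0,0,0,0,0,0,0,0,0,0,0,0,0,0,0,0,0,0,0,0,0,0,0]' 0
```

```text
clock: 3.85
position: [646.5, -144.2, 63.8]
orientation: [0.0, 1.0, -0.0, 0.0]
force: [0.8, -0.1, 0.4]
gripper_width: 47.1
gripper_force: 0.0
clock: 5.1
position: [646.5, -144.3, 63.6]
orientation: [0.0, 1.0, -0.0, 0.0]
force: [-0.6, -0.4, 5.0]
gripper_width: 14.2
gripper_force: 58.5
```

```bash
python3 -m creep '[0,0,0.5,0,0,0,1.5,0,0,0,2,0,0,0,2,0,0,0,2,0,0,0,2,0,0,0,2,0,0,0,1.6,0,0,0,0,0,0,0,0,0]' && python3 -m creep '[-1,-1.7,0,0,-1.8,-3,0,0,-2,-3.3,0,0,-2,-3.3,0,0,-2,-3.3,0,0,-2,-3.3,0,0,-2,-3.3,0,0,-1.8,-3,0,0,-1.3,-2.5,0,0,0,0,0,0]'
python3 - <<'E'
from h import *
for n in("top","scene"):
    p,d=viewer.camera(n); cv2.imwrite(f"pics/{n}1.png",p[:,:,::-1]);np.savez(f"{n}1.npz",p=p,d=d)
    P=cloud(n,d).reshape(-1,3); H=cv2.cvtColor(p,cv2.COLOR_RGB2HSV).reshape(-1,3)
    red=((H[:,0]<6)|(H[:,0]>174))&(H[:,1]>150)&(H[:,2]>60)&(np.hypot(P[:,0]-487,P[:,1]+411)<70)&(P[:,2]>90)
    s=P[red]; print(n,len(s),s.min(0).round(1),s.max(0).round(1),np.median(s,0).round(1))
E
```

```text
clock: 6.35
position: [645.8, -144.0, 198.6]
orientation: [-0.0, 1.0, -0.0, -0.001]
force: [-0.9, -0.8, -1.7]
gripper_width: 14.3
gripper_force: 58.4
clock: 7.6
position: [483.5, -415.1, 198.4]
orientation: [0.001, 1.0, -0.003, -0.001]
force: [0.4, 0.3, -0.8]
gripper_width: 14.2
gripper_force: 58.5
top 296 [ 460.7 -434.4  138.6] [ 507.2 -392.   244.9] [ 474.4 -399.8  176.9]
scene 560 [ 468.9 -435.5  139.1] [ 510.7 -388.7  204.4] [ 500.6 -411.   174.9]
```

View pics/scene1.png

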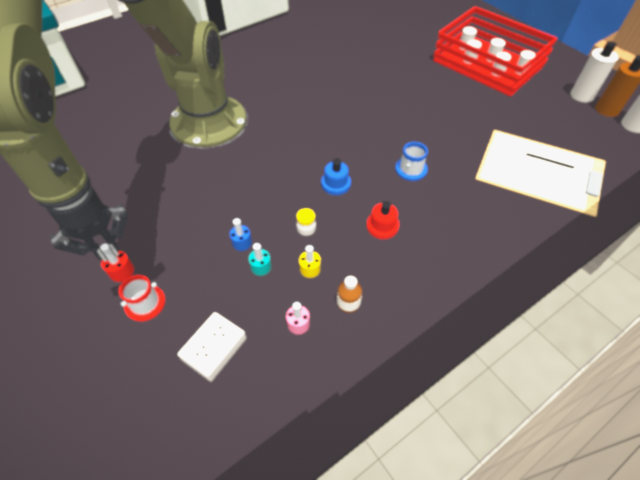

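The scene view shows the red adapter held upright over the red bucket (drum at 117,265; bucket at 142,297). I'll let it settle, then measure the drum.

```bash
python3 -m creep '[0,0,0,0,0,0,0,0,0,0,0,0,0,0,0,0,0,0,0,0,0,0,0,0,0,0,0,0,0,0,0,0,0,0,0,0,0,0,0,0]'
cat > held.py <<'E'
from h import *
import sys
col=sys.argv[1]; zl,zh=float(sys.argv[2]),float(sys.argv[3])
c=r.get_obs()["position"]; print("tcp",c.round(1))
for n in("scene","top"):
    p,d=viewer.camera(n)
    P=cloud(n,d).reshape(-1,3); H=cv2.cvtColor(p,cv2.COLOR_RGB2HSV).reshape(-1,3)
    hue=((H[:,0]<6)|(H[:,0]>174)) if col=="r" else ((H[:,0]>100)&(H[:,0]<125))
    m=hue&(H[:,1]>120)&(H[:,2]>40)&(np.hypot(P[:,0]-c[0],P[:,1]-c[1])<60)&(P[:,2]>zl)&(P[:,2]<zh)
    s=P[m]; print(n,len(s),"min",s.min(0).round(1),"max",s.max(0).round(1),"mid",((s.min(0)+s.max(0))/2).round(1))
    f=s[abs(s[:,2]-np.percentile(s[:,2],60))<3] 
    hull=cv2.convexHull(s[:,:2].astype(np.float32))[:,0]; (x,y),rad=cv2.minEnclosingCircle(hull); print("   enclosing",round(x,1),round(y,1),round(rad,1))
E
python3 held.py r 120 190
```

```text
clock: 8.95
position: [487.3, -411.1, 199.3]
orientation: [-0.0, 1.0, -0.0, 0.0]
force: [-1.2, -0.0, -1.6]
gripper_width: 14.2
gripper_force: 58.5
tcp [ 487.3 -411.1  199.3]
scene 580 min [ 469.8 -434.   137.6] max [ 512.2 -387.   185.2] mid [ 491.  -410.5  161.4]
   enclosing 488.5 -410.7 24.4
top 321 min [ 464.6 -429.8  139.4] max [ 511.1 -387.3  185.3] mid [ 487.8 -408.6  162.3]
   enclosing 488.7 -411.4 24.9
```

```bash
python3 -m creep '[0,0,-1.5,0,0,0,-2,0,0,0,-2,0,0,0,-1.5,0,0,0,-1,0,0,0,-0.8,0,0,0,-0.8,0,0,0,-0.8,0,0,0,-0.6,0,0,0,0,0]' && python3 -m creep '[0,0,-0.3,0,0,0,-0.3,0,0,0,-0.2,0,0,0,-0.1,0,0,0,0,0,0,0,0,0,0,0,0,0,0,0,0,0,0,0,0,0,0,0,0,0]'
```

```text
clock: 10.3
position: [487.1, -411.0, 88.8]
orientation: [-0.0, 1.0, -0.0, -0.0]
force: [-0.8, -0.5, -1.0]
gripper_width: 14.1
gripper_force: 58.6
clock: 11.55
position: [487.3, -411.1, 80.3]
orientation: [-0.0, 1.0, -0.0, -0.0]
force: [-0.2, 0.0, -1.8]
gripper_width: 14.1
gripper_force: 58.6
```

```bash
python3 -m creep '[0,0,-0.1,0,0,0,-0.1,0,0,0,0,0,0,0,0,0,0,0,0,0,0,0,0,0,0,0,0,0,0,0,0,0,0,0,0,0,0,0,0,0]'
```

```text
clock: 12.8
position: [487.3, -411.2, 78.6]
orientation: [0.0, 1.0, -0.0, 0.0]
force: [-1.4, 0.5, 4.8]
gripper_width: 14.4
gripper_force: 59.2
```

```bash
python3 -m creep '[0,0,0,0,0,0,0,0,0,0,0,0,0,0,0,0,0,0,0,0,0,0,1,0,0,0,2,0,0,0,3,0,0,0,3,0,0,0,2,0]' 0.55 && python3 -m creep '[0.5,2,1,0,1,4,0,0,1.3,5.2,0,0,1.3,5.2,0,0,1.3,5.2,0,0,1.3,5.2,0,0,1.3,5.2,0,0,1.3,5.2,0,0,1.3,5.2,0,0,1.3,5.2,0,0]' && python3 -m creep '[1.3,5.2,0,0,1,4,0,0,0.4,1.4,0,0,0,0,0,0,0,0,0,0,0,0,0,0,0,0,0,0,0,0,0,0,0,0,0,0,0,0,0,0]'
python3 - <<'E'
from h import *
for n in("top","scene"):
    p,d=viewer.camera(n); P=cloud(n,d).reshape(-1,3)
    rr=np.hypot(P[:,0]-487.5,P[:,1]+411)
    for lo,hi in((100,115),(55,65)):
        s=P[(rr<26)&(P[:,2]>lo)&(P[:,2]<hi)]
        if len(s): print(n,len(s),np.median(s,0).round(1),((s.min(0)+s.max(0))/2).round(1),np.ptp(s,0).round(1))
E
```

```text
clock: 14.05
position: [487.7, -411.4, 190.8]
orientation: [0.001, 1.0, -0.0, 0.001]
force: [0.4, 0.0, 0.0]
gripper_width: 47.0
gripper_force: 0.0
clock: 15.3
position: [605.5, 68.2, 198.2]
orientation: [-0.0, 1.0, 0.001, -0.0]
force: [0.9, -1.2, -0.2]
gripper_width: 46.9
gripper_force: 0.0
clock: 16.55
position: [633.2, 170.9, 198.3]
orientation: [-0.0, 1.0, -0.0, -0.0]
force: [0.3, -0.6, -0.3]
gripper_width: 46.4
gripper_force: 0.0
top 52 [ 488.1 -412.   106.6] [ 488.2 -412.5  106.5] [12.8 16.8  7.8]
top 280 [ 484.7 -408.4   60.2] [ 487.8 -413.2   60. ] [46.1 44.8  9.9]
scene 55 [ 488.9 -411.2  106.8] [ 486.9 -410.8  105.2] [15.2 15.2  9.6]
scene 201 [ 488.2 -410.2   60.8] [ 484.5 -410.8   60.7] [38.2 46.4  8. ]
```

Red adapter seated (stem top at 107 as expected). Next is the red cap.

```bash
python3 -m creep '[0,0,-2,0,0,0,-2.5,0,0,0,-2.5,0,0,0,-2.5,0,0,0,-2,0,0,0,-1.2,0,0,0,-0.8,0,0,0,0,0,0,0,0,0,0,0,0,0]' && python3 -m creep '[0,0,0,0,0,0,0,0,0,0,0,0,0,0,0,0,0,0,0,0,0,0,0,0,0,0,0,0,0,0,0,0,0,0,0,0,0,0,0,0]' 0 && python3 -m creep '[0,0,0.5,0,0,0,1.5,0,0,0,2,0,0,0,2.5,0,0,0,2.5,0,0,0,2.5,0,0,0,2.5,0,0,0,1.5,0,0,0,0.5,0,0,0,0,0]'
```

```text
clock: 17.9
position: [633.7, 171.0, 64.0]
orientation: [-0.0, 1.0, -0.0, 0.001]
force: [0.3, -0.3, -0.0]
gripper_width: 46.8
gripper_force: 0.0
clock: 19.15
position: [633.5, 171.1, 63.7]
orientation: [-0.0, 1.0, -0.0, 0.0]
force: [-0.0, 0.9, 5.4]
gripper_width: 21.9
gripper_force: 58.7
clock: 20.4
position: [633.1, 170.7, 223.0]
orientation: [0.0, 1.0, -0.0, -0.0]
force: [-0.1, 0.1, -1.7]
gripper_width: 22.2
gripper_force: 58.8
```

```bash
python3 -m creep '[-0.5,-2,0,0,-1,-4,0,0,-1.2,-4.8,0,0,-1.2,-4.8,0,0,-1.2,-4.8,0,0,-1.2,-4.8,0,0,-1.2,-4.8,0,0,-1.2,-4.8,0,0,-1.2,-4.8,0,0,-1.2,-4.8,0,0]' && python3 -m creep '[-1.2,-4.8,0,0,-1.2,-4.8,0,0,-0.8,-3,0,0,-0.3,-1.2,0,0,0,0,0,0,0,0,0,0,0,0,0,0,0,0,0,0,0,0,0,0,0,0,0,0]'; python3 held.py r 155 240
```

```text
clock: 21.65
position: [520.0, -275.8, 222.6]
orientation: [0.0, 1.0, -0.001, -0.001]
force: [-0.7, -0.5, -0.8]
gripper_width: 22.2
gripper_force: 58.9
clock: 22.9
position: [487.3, -411.0, 223.3]
orientation: [-0.0, 1.0, -0.0, -0.0]
force: [0.4, -0.5, -0.9]
gripper_width: 22.0
gripper_force: 58.9
tcp [ 487.3 -411.   223.3]
scene 1376 min [ 462.6 -450.9  158.7] max [ 527.8 -371.   238.3] mid [ 495.2 -410.9  198.5]
   enclosing 487.0 -411.0 41.0
top 1099 min [ 449.3 -437.6  157.9] max [ 525.4 -371.4  223.5] mid [ 487.3 -404.5  190.7]
   enclosing 486.8 -411.2 40.1
```

```bash
python3 -m creep '[0,0,-1.5,0,0,0,-2,0,0,0,-1.5,0,0,0,-1,0,0,0,-0.8,0,0,0,-0.8,0,0,0,-0.7,0,0,0,-0.5,0,0,0,-0.2,0,0,0,0,0]' && python3 -m creep '[0,0,-0.2,0,0,0,-0.2,0,0,0,-0.1,0,0,0,-0.1,0,0,0,-0.1,0,0,0,0,0,0,0,0,0,0,0,0,0,0,0,0,0,0,0,0,0]'
```

```text
clock: 24.25
position: [487.3, -411.2, 133.3]
orientation: [0.0, 1.0, -0.0, 0.0]
force: [-0.7, 0.8, -2.1]
gripper_width: 22.6
gripper_force: 58.9
clock: 25.5
position: [487.4, -411.1, 126.7]
orientation: [0.0, 1.0, -0.0, 0.0]
force: [-1.4, 1.6, 5.4]
gripper_width: 22.2
gripper_force: 59.5
```

```bash
python3 -m creep '[0,0,0,0,0,0,0,0,0,0,0,0,0,0,0,0,0,0,0,0,0,0,1,0,0,0,2,0,0,0,2,0,0,0,2,0,0,0,1,0]' 0.55 && python3 -m creep '[-0.1,2,0,0,-0.2,4,0,0,-0.3,5,0,0,-0.3,5,0,0,-0.3,5,0,0,-0.3,3,0,0,-0.2,2.3,0,0,0,0,0,0,0,0,0,0,0,0,0,0]'
python3 - <<'E'
from h import *
for n in("top","scene"):
    p,d=viewer.camera(n); P=cloud(n,d).reshape(-1,3)
    rr=np.hypot(P[:,0]-487.5,P[:,1]+411)
    for lo,hi in((140,160),(115,130),(74,84)):
        s=P[(rr<50)&(P[:,2]>lo)&(P[:,2]<hi)]
        if len(s): print(n,len(s),np.median(s,0).round(1),((s.min(0)+s.max(0))/2).round(1),np.ptp(s,0).round(1))
E
```

```text
clock: 26.75
position: [487.7, -411.5, 208.1]
orientation: [0.001, 1.0, -0.0, 0.001]
force: [0.5, 0.8, 0.7]
gripper_width: 46.7
gripper_force: 0.0
clock: 28.0
position: [470.2, -149.3, 206.2]
orientation: [0.0, 1.0, -0.001, -0.0]
force: [-0.1, -0.3, -0.1]
gripper_width: 47.1
gripper_force: 0.0
top 136 [ 487.3 -409.7  151.7] [ 486.8 -412.2  148.7] [22.2 24.1 17.2]
top 557 [ 485.5 -406.4  122. ] [ 487.7 -412.7  122.6] [62.2 59.5 14.5]
top 84 [ 455.8 -413.    80. ] [ 487.8 -417.4   79.9] [77.2 37.3  7.4]
scene 137 [ 491.  -410.2  151.7] [ 486.6 -410.3  148. ] [24.5 22.9 15.9]
scene 513 [ 496.7 -409.5  122.4] [ 488.4 -410.2  122.4] [61.1 62.6 14.8]
scene 311 [ 511.5 -409.3   80.4] [ 494.9 -410.5   79. ] [64.4 77.6  9.9]
```

Red cap is seated (knob top at 152). Now the blue adapter.

```bash
python3 -m creep '[0,0,-2,0,0,0,-2.5,0,0,0,-2.5,0,0,0,-2.5,0,0,0,-2,0,0,0,-1.5,0,0,0,-1.2,0,0,0,0,0,0,0,0,0,0,0,0,0]' && python3 -m creep '[0,0,0,0,0,0,0,0,0,0,0,0,0,0,0,0,0,0,0,0,0,0,0,0,0,0,0,0,0,0,0,0,0,0,0,0,0,0,0,0]' 0 && python3 -m creep '[0,0,0.5,0,0,0,1.5,0,0,0,2,0,0,0,2.5,0,0,0,2.5,0,0,0,2.5,0,0,0,2,0,0,0,1,0,0,0,0,0,0,0,0,0]'
```

```text
clock: 29.35
position: [470.6, -148.3, 64.8]
orientation: [0.0, 1.0, -0.0, 0.001]
force: [-1.5, -0.4, -0.2]
gripper_width: 46.6
gripper_force: 0.0
clock: 30.6
position: [470.5, -148.2, 64.7]
orientation: [0.0, 1.0, -0.0, 0.0]
force: [-1.2, 0.1, 6.0]
gripper_width: 14.2
gripper_force: 58.4
clock: 31.85
position: [469.8, -148.0, 208.5]
orientation: [-0.0, 1.0, -0.0, -0.001]
force: [0.7, -0.8, -1.5]
gripper_width: 13.9
gripper_force: 58.5
```

```bash
python3 -m creep '[0.2,2,0,0,0.4,4,0,0,0.5,4.8,0,0,0.5,4.8,0,0,0.5,4.8,0,0,0.5,4.8,0,0,0.5,4.8,0,0,0.5,4.8,0,0,0.5,4.8,0,0,0.5,4.8,0,0]' && python3 -m creep '[0.4,3.6,0,0,0.3,2.4,0,0,0.1,1.2,0,0,0,0,0,0,0,0,0,0,0,0,0,0,0,0,0,0,0,0,0,0,0,0,0,0,0,0,0,0]'; python3 held.py b 125 200
```

```text
clock: 33.1
position: [516.0, 297.1, 208.1]
orientation: [0.0, 1.0, -0.0, -0.001]
force: [0.8, 0.8, -0.4]
gripper_width: 14.2
gripper_force: 58.5
clock: 34.35
position: [524.3, 367.9, 209.3]
orientation: [-0.0, 1.0, -0.0, 0.0]
force: [0.8, 0.7, -0.3]
gripper_width: 14.0
gripper_force: 58.6
tcp [524.3 367.9 209.3]
scene 372 min [500.  340.6 146.7] max [548.7 391.9 192.3] mid [524.4 366.3 169.5]
   enclosing 524.3 366.2 25.7
top 196 min [500.7 342.4 151.2] max [541.5 384.8 193.4] mid [521.1 363.6 172.3]
   enclosing 523.0 364.6 22.7
```

```bash
python3 -m creep '[0,0,-1.5,0,0,0,-2,0,0,0,-2,0,0,0,-1.5,0,0,0,-1,0,0,0,-1,0,0,0,-1,0,0,0,-1,0,0,0,-1,0,0,0,0,0]' && python3 -m creep '[0,0,-0.3,0,0,0,-0.3,0,0,0,-0.2,0,0,0,-0.1,0,0,0,-0.1,0,0,0,0,0,0,0,0,0,0,0,0,0,0,0,0,0,0,0,0,0]'
```

```text
clock: 35.7
position: [523.9, 367.5, 88.3]
orientation: [0.0, 1.0, -0.0, -0.001]
force: [-0.1, 0.0, -1.3]
gripper_width: 14.2
gripper_force: 58.6
clock: 36.95
position: [524.4, 367.9, 79.8]
orientation: [-0.0, 1.0, -0.0, 0.0]
force: [-1.3, -0.4, 5.7]
gripper_width: 14.0
gripper_force: 59.1
```

Seated. Next: release it, move to the blue cap (446.2, 162.1), and check the adapter.

```bash
python3 -m creep '[0,0,0,0,0,0,0,0,0,0,0,0,0,0,0,0,0,0,0,0,0,0,1,0,0,0,2,0,0,0,3,0,0,0,3,0,0,0,2,0]' 0.55 && python3 -m creep '[-0.8,-2,1,0,-1.5,-4,0,0,-1.7,-4.6,0,0,-1.7,-4.6,0,0,-1.3,-3.4,0,0,-0.8,-2,0,0,0,0,0,0,0,0,0,0,0,0,0,0,0,0,0,0]'
python3 - <<'E'
from h import *
for n in("top","scene"):
    p,d=viewer.camera(n); P=cloud(n,d).reshape(-1,3)
    for c,w in(((524.6,368),((100,115),(55,65))),((446,162),((80,96),(10,24)))):
      rr=np.hypot(P[:,0]-c[0],P[:,1]-c[1])
      for lo,hi in w:
        s=P[(rr<(26 if c[1]>300 else 50))&(P[:,2]>lo)&(P[:,2]<hi)]
        if len(s): print(n,len(s),np.median(s,0).round(1),((s.min(0)+s.max(0))/2).round(1),np.ptp(s,0).round(1))
E
```

```text
clock: 38.2
position: [524.6, 368.3, 191.8]
orientation: [-0.001, 1.0, -0.0, 0.001]
force: [-0.6, 0.1, -0.6]
gripper_width: 47.0
gripper_force: 0.0
clock: 39.45
position: [446.3, 162.5, 199.1]
orientation: [-0.0, 1.0, 0.0, -0.0]
force: [-0.2, 0.2, -0.1]
gripper_width: 46.9
gripper_force: 0.0
top 53 [523.4 365.4 106.7] [524.4 367.  105.5] [14.8 16.3 10.3]
top 108 [538.4 368.3  60.3] [529.9 369.3  60.3] [35.2 43.4  8.7]
top 233 [437.1 144.4  17.2] [445.6 155.3  16.4] [78.9 66.2 12.4]
scene 30 [525.4 364.6 106. ] [524.9 365.8 105.5] [15.8 16.1  8.7]
scene 80 [524.4 369.3  60.3] [519.6 372.5  60.1] [38.6 37.8  8.8]
scene 68 [448.9 162.3  88.1] [446.  162.3  85.9] [24.8 21.9 11.5]
scene 200 [468.7 142.8  17.1] [446.7 161.1  16.9] [78.2 76.6 13.9]
```

```bash
python3 -m creep '[0,0,-2,0,0,0,-2.5,0,0,0,-2.5,0,0,0,-2.5,0,0,0,-2,0,0,0,-1.2,0,0,0,-0.8,0,0,0,0,0,0,0,0,0,0,0,0,0]' && python3 -m creep '[0,0,0,0,0,0,0,0,0,0,0,0,0,0,0,0,0,0,0,0,0,0,0,0,0,0,0,0,0,0,0,0,0,0,0,0,0,0,0,0]' 0 && python3 -m creep '[0,0,0.5,0,0,0,1.5,0,0,0,2,0,0,0,2.5,0,0,0,2.5,0,0,0,2.5,0,0,0,2.5,0,0,0,1.5,0,0,0,0.5,0,0,0,0,0]' && python3 -m creep '[0.8,2,0,0,1.5,4,0,0,1.7,4.6,0,0,1.7,4.6,0,0,1.3,3.4,0,0,0.8,2,0,0,0,0,0,0,0,0,0,0,0,0,0,0,0,0,0,0]'; python3 held.py b 155 240
```

```text
clock: 40.8
position: [446.6, 162.0, 64.8]
orientation: [-0.0, 1.0, -0.0, 0.001]
force: [-0.1, -0.4, 0.9]
gripper_width: 46.8
gripper_force: 0.0
clock: 42.05
position: [446.5, 162.1, 64.6]
orientation: [-0.0, 1.0, -0.0, 0.0]
force: [-0.6, 0.6, 5.3]
gripper_width: 22.5
gripper_force: 58.6
clock: 43.3
position: [446.0, 161.7, 224.0]
orientation: [0.0, 1.0, -0.0, -0.0]
force: [0.2, 0.3, -1.3]
gripper_width: 22.5
gripper_force: 58.9
clock: 44.55
position: [524.4, 367.0, 224.5]
orientation: [0.0, 1.0, -0.001, 0.0]
force: [0.2, -0.3, -0.8]
gripper_width: 22.1
gripper_force: 59.0
tcp [524.4 367.  224.5]
scene 857 min [486.8 325.7 156.9] max [564.4 404.1 238.2] mid [525.6 364.9 197.6]
   enclosing 525.3 365.2 40.4
top 923 min [484.2 326.3 159.6] max [561.2 393.7 225.4] mid [522.7 360.  192.5]
   enclosing 522.6 364.5 39.2
```

```bash
python3 -m creep '[0,0.15,-1.5,0,0,0,-2,0,0,0,-1.5,0,0,0,-1,0,0,0,-0.8,0,0,0,-0.8,0,0,0,-0.7,0,0,0,-0.5,0,0,0,-0.2,0,0,0,0,0]' && python3 -m creep '[0,0,-0.2,0,0,0,-0.2,0,0,0,-0.1,0,0,0,-0.1,0,0,0,-0.1,0,0,0,0,0,0,0,0,0,0,0,0,0,0,0,0,0,0,0,0,0]'
```

```text
clock: 45.9
position: [524.3, 369.4, 134.3]
orientation: [-0.0, 1.0, -0.0, 0.0]
force: [-0.3, -0.5, -1.9]
gripper_width: 22.2
gripper_force: 59.0
clock: 47.15
position: [524.4, 369.6, 127.7]
orientation: [-0.0, 1.0, -0.0, 0.0]
force: [-1.0, -0.8, 6.1]
gripper_width: 22.0
gripper_force: 59.6
```

```bash
python3 -m creep '[0,0,0,0,0,0,0,0,0,0,0,0,0,0,0,0,0,0,0,0,0,0,1,0,0,0,2,0,0,0,2,0,0,0,2,0,0,0,1,0]' 0.55 && python3 -m creep '[0,0,1,0,-0.5,-4,1,0,-0.5,-4,0,0,-0.5,-4,0,0,-0.5,-4,0,0,-0.5,-4,0,0,0,0,0,0,0,0,0,0,0,0,0,0,0,0,0,0]'
python3 - <<'E'
from h import *
for n in("top","scene"):
    p,d=viewer.camera(n); cv2.imwrite(f"pics/{n}2.png",p[:,:,::-1]); P=cloud(n,d).reshape(-1,3)
    for c in((524.6,368),(487.5,-411)):
     rr=np.hypot(P[:,0]-c[0],P[:,1]-c[1])
     for lo,hi in((146,160),(117,127),(74,84)):
        s=P[(rr<50)&(P[:,2]>lo)&(P[:,2]<hi)]
        if len(s): print(n,c,len(s),np.median(s,0).round(1),((s.min(0)+s.max(0))/2).round(1),np.ptp(s,0).round(1))
E
```

```text
clock: 48.4
position: [524.6, 369.8, 209.1]
orientation: [-0.001, 1.0, -0.0, 0.001]
force: [0.0, -0.4, -0.4]
gripper_width: 47.1
gripper_force: 0.0
clock: 49.65
position: [499.2, 170.4, 227.2]
orientation: [-0.0, 1.0, 0.001, -0.0]
force: [-0.1, -0.3, 0.1]
gripper_width: 47.0
gripper_force: 0.0
top (487.5, -411) 115 [ 487.3 -410.9  151.9] [ 486.7 -411.3  151.3] [22.1 23.1 10.4]
top (487.5, -411) 571 [ 485.4 -405.1  121.8] [ 487.6 -411.8  122. ] [61.9 61.5  9.8]
top (487.5, -411) 293 [ 481.9 -388.8   79.8] [ 487.9 -403.1   79.1] [77.3 62.6  9.8]
scene (524.6, 368) 57 [523.8 367.1 151.4] [523.5 367.2 150.3] [23.6 21.8  7.8]
scene (524.6, 368) 247 [531.6 360.9 121.6] [523.7 367.7 121.8] [61.7 60.7  9.5]
scene (524.6, 368) 187 [543.5 347.2  79.5] [525.5 365.7  79. ] [78.2 73.6 10. ]
scene (487.5, -411) 113 [ 488.7 -410.3  151.8] [ 485.9 -410.3  151. ] [25.6 23.   8.2]
scene (487.5, -411) 476 [ 496.  -409.   122.3] [ 488.2 -410.4  121.7] [60.1 61.7  9.3]
scene (487.5, -411) 308 [ 511.4 -407.3   80.1] [ 493.4 -410.1   79.1] [65.5 77.7  9.8]
```

View pics/scene2.png

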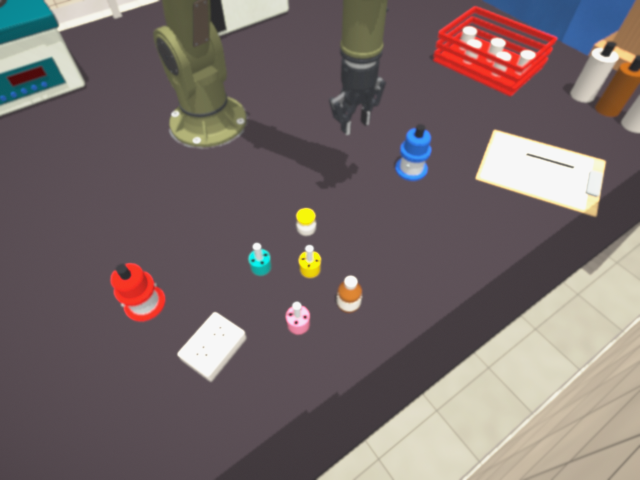

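The scene view shows both caps level on their buckets (red at 133,285, blue at 415,150). The bystanders haven't moved and the gripper is clear, so I'm handing in.

```bash
python3 -c "
from rig import r
print(r.job_done())"
```

```text
the job is handed in; nothing more can be done
None
```

Both adapters and both caps are seated in the buckets of their own colour at the right heights, everything is released, and the bottle, pot and power box look unmoved in the last picture; the job was handed in at about 50 s, and no verdict came back.

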